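Open the bayonet lid of the curing pressure pot

ROBOT

A 7-joint arm with a two-finger parallel gripper is mounted at the origin on a cart in front of the work surface, level with it; the furniture and walls round the work are solid. World frame = base frame: x ahead of the robot, y to its left, z up, the work surface at z = 0. Lengths are in m, angles in rad, forces in N, time in s.
With the tool pointing down it reaches from about 0.375 to 0.925 m from the base axis. Payload 3.1 kg.
Tool frame: the origin (TCP) lies between the finger pads; the fingertips stand 19 mm ahead of it and the grasp point (between the pads) is the TCP; z points along the fingers, y is the line along which they close (so a half turn about z gives the same grasp; the last joint's range is limited). The gripper opens to 85 mm and grips with 20 to 120 N. Pads are 22 mm wide; open, the fingers measure 114 mm over their backs; the gripper's body (76 mm by 85 mm) begins 54 mm behind the grasp point. The pads swing forward as they close: fully open they stand 13 mm farther back than shut.
Start: joints at [-1.422, 0.383, 0.044, 1.598, -0.018, 1.161, -0.05], TCP at [0.159, 0.63, 0.25] pointing down, gripper open.
Joint ranges: [-2.61, 2.61], [-0.41, 2.15], [-1.48, 1.57], [0, 2.5], [-1.57, 4.71], [0.05, 1.97], [-2.85, 2.85]. Speed limits (rad/s): [2.79, 2.79, 3.14, 3.14, 3.14, 3.14, 3.14].

INTERFACE

Orientations are given as a unit quaternion [x, y, z, w].
In Python, from bench import move_ptp, movel, move_j, move_gripper, pause, inverse_kinematics, read_camera, camera_params, MotionError, sign_off, look_for, tip_of, read_time_s, read_qpos, read_joint_vel, read_effort, read_eef_pos, read_tcp_rot, read_ft_force, read_ft_torque, read_finger_gap, read_grasp_force gives the robot as it stands. Calls block until the motion is done:
- move_ptp(position, orientation): joint-space move of the TCP to a pose.
- movel(position, orientation=None, speed=0.15): straight line of the TCP; orientation=None keeps the orientation; speed is the mean speed in m/s.
- move_j(angles): joint-space move.
- move_gripper(opening, effort=None): finger opening in m; effort is the grip in N (None keeps the last); returns when the fingers have stopped.
- pause(seconds).
- inverse_kinematics(position, orientation): joint angles nearest the present ones, or None.
- read_camera(name): name is "scene" or "top" or "wrist"; returns the picture (384x512x3 uint8, red, green, blue); there is no depth.
- camera_params(name): a dict with "K" (3x3 intrinsics, pixels), "dist_coeffs" ([k1, k2, p1, p2, k3] as OpenCV has them; the pictures are not rectified), "camera_from_world" (4x4, takes a point from world to camera coordinates). Camera axes: x right, y down, z forward; pixel columns grow to the right and rows downward; lengths in m; the calibration is good to about 2 mm. A picture is of the moment at which its call begins: read the wrist's pose just before it. camera_params takes no time and is no camera call; for the wrist camera it gives the pose at the moment of the call.
A pose or a line that the arm cannot do raises MotionError and nothing moves.
- sign_off(): hands the job in; it is judged then, once.
Trained networks look in the newest picture that a camera, given by its name, has taken for a name from the list of things; names that differ only in an ending like _2 or _b are one class to them, and where a whole thing is asked for, a point or a joint stands for the part that bears it (a point fixed in the world has none). Each returns a list of dicts, best first, with "confidence" (0 to 1); they miss things now and then, are a little off and sometimes report something else, mostly with a low value. They report only what shows in the picture. A call takes as long as a camera call.
- look_for(camera, name): "at" ([column, row] in pixels, amid what is visible of it).
- tip_of(camera, name): "at" ([column, row] in pixels: a listed point, or the origin of a listed thing).
Readings, each from a call of its own:
- read_time_s(): time.
- read_qpos(): joint angles.
- read_joint_vel(): joint speeds.
- read_effort(): joint torques, N m.
- read_eef_pos(): TCP position.
- read_tcp_rot(): TCP orientation.
- read_ft_force(): force on the tool from outside, world axes, zero at the start.
- read_ft_torque(): the same for the moment, N m.
- read_finger_gap(): finger opening in m.
- read_grasp_force(): force on a finger pad.
Only numpy, scipy, OpenCV 4.12 (cv2) and the standard library are available. Lean on these libraries where they do the work, as an engineer would, in place of code of your own. Each camera call takes 0.05 s, during which the arm holds its last target. There are 200 camera calls.

TASK

Open the little blue pressure pot: take the lid by its black bar handle, turn it anticlockwise (seen from above) until the handle points at the gauge and the red lugs have reached the slots, then lift the lid straight off without forcing it. Set it down gently, handle up, in the middle of the round rubber mat and let go, leaving the plaster cast in the pot and the other things on the bench where they are.

Things in the scene. Friction and masses are not known exactly. Their poses are not given: they have to be found in the camera images.
- pot: Blue round pressure pot screwed to the bench (cannot move), 130 mm across, 69 mm high; a round gauge stands out 20 mm from its wall on its -x side. Origin: centre of its underside, on the bench; z up. A steel collar at the top (inner radius 60 mm) carries three inward tabs (inner radius 50 mm, from 63 to 69 mm above the bench) with three slots between them.
- pot_slot (a point): Middle of one slot, in the pot's +x direction, 55 mm from the pot's axis and 66 mm above the bench; axes as the pot's. The three slots are alike, each 50 degrees wide, centred at 0, 120 and 240 degrees from the pot's +x.
- pot_ledge (a point): Point on the pot's axis at the height of the ledge (55 mm above the bench) on which the lid's lugs lie under the tabs, with 2 mm of play upwards and 2.5 mm sideways. Fixed stops halt the lid about 7 degrees anticlockwise past the middle of the release range, and about 73 degrees clockwise of it.
- lid: Loose aluminium lid, about 0.3 kg, a disc 95 mm across, 16 mm thick, with three red lugs. Origin: centre of its underside; z up. It starts locked, 0.8 to 1.2 rad clockwise (from above) of release; it is free when its x axis points as the pot's x axis does, within about 7 degrees. It then lifts straight up and is clear after 20 mm. It turns with only its own sliding friction.
- lid_lug (a point): Middle of the lug in the lid's +x direction, 48.5 mm from the lid's axis, 3 mm above its underside; axes as the lid's. Three like lugs at 0, 120 and 240 degrees, each 28 mm wide, 6 mm thick, reaching to a radius of 55 mm; red bars on the lid's top mark them.
- lid_grip (a point): Point in the lid's black bar handle, on the lid's axis, 38 mm above the underside; axes as the lid's. The handle is 66 mm long along the lid's x, 16 mm wide along y, and stands from 16 mm (the lid's top face) to 50 mm above the underside.
- mat: Round black rubber mat with a broad green ring near its edge, 160 mm across, 4 mm thick, fixed to the bench. Origin: centre of its underside, on the bench. Pot and mat may have changed sides.
- cast_1: Cream plaster dental cast, 53 x 58 x 26 mm, loose on the floor of the pot (8 mm above the bench) under the lid. Origin: centre of its underside.
- cast_2: Blue dental cast, 53 x 58 x 26 mm, loose on the bench, a bystander. Origin: centre of its underside.
- mixing_bowl: Green mixing bowl, 87 mm across, 43 mm high, loose on the bench, a bystander. Origin: centre of its underside.
- bur_stand: Round blue bur stand with coloured burs, 61 mm across, 32 mm high, loose on the bench, a bystander. Origin: centre of its underside.

How it is judged:
By the outcome, as a careful person would: the job done as asked, in the order asked, and still so for the second after the job is handed in, with the robot touching nothing.
It also fails if it takes over 48 s, if anything falls off the work surface, if the arm or the gripper's body presses on something with over 40 N, if the wrist force passes 120 N, or if a joint passes its speed limit or range.

## Working session

There is one attempt and no reset: what is moved stays moved. The work goes in short steps, each a Python script; the robot and the scene stay as the last script left them, time stands still between calls to the robot, and variables do not carry over. Pictures are saved under pics/ and viewed, at most 10 in all, crops included, and the job is handed in when it is done.

```bash
mkdir -p pics; ls; python3 - <<'E'
from bench import *
import cv2,numpy as np
ims=[]
for c in ["scene","top","wrist"]:
    im=read_camera(c); cv2.imwrite(f"pics/{c}0.png",im[...,::-1]); ims.append(im)
    p=camera_params(c); T=np.array(p["camera_from_world"]); print(c,np.round(np.array(p["K"]).ravel(),1),np.round(p["dist_coeffs"],3),np.round(-T[:3,:3].T@T[:3,3],3))
    for n in ["pot","pot_ledge","pot_slot","lid","lid_grip","lid_lug","mat"]:
        print(n,[(np.round(d["at"],1).tolist(),round(d["confidence"],2)) for d in tip_of(c,n)][:4])
a=np.vstack([np.hstack([ims[0],ims[1]]),np.hstack([ims[2],ims[2]*0])])
cv2.imwrite("pics/all0.png",cv2.resize(a,(800,600))[...,::-1])
print(read_time_s(),read_eef_pos(),read_tcp_rot(),read_qpos())
E
```

```text
pics
scene [392.8   0.  254.3   0.  392.8 190.3   0.    0.    1. ] [0.03 0.   0.   0.   0.  ] [-0.047 -0.636  0.538]
pot [([239.2, 222.5], 0.92)]
pot_ledge [([236.0, 205.8], 0.89)]
pot_slot [([247.2, 192.1], 0.67)]
lid [([237.2, 198.5], 0.8)]
lid_grip [([236.9, 192.1], 0.98), ([238.9, 223.3], 0.57)]
lid_lug [([258.6, 201.9], 0.94)]
mat [([298.4, 246.9], 0.66)]
top [361.2   0.  258.4   0.  361.2 189.8   0.    0.    1. ] [-0.091  0.     0.     0.     0.   ] [0.412 0.12  0.922]
pot []
pot_ledge [([152.6, 152.8], 0.29)]
pot_slot [([236.8, 194.9], 0.57)]
lid [([248.1, 217.2], 0.67)]
lid_grip [([247.9, 211.7], 0.59)]
lid_lug [([260.5, 200.0], 0.84)]
mat [([323.9, 203.7], 0.94)]
wrist [338.4   0.  252.4   0.  338.4 186.7   0.    0.    1. ] [-0.043  0.     0.     0.     0.   ] [0.078 0.65  0.374]
pot []
pot_ledge []
pot_slot []
lid []
lid_grip []
lid_lug []
mat []
1.2 [0.15874043 0.63031769 0.2502698 ] [ 1.23025991e-01  9.92403448e-01 -1.33124212e-05 -3.11816151e-05] [-1.42179886  0.38290367  0.0438555   1.59789205 -0.01792365  1.16121958
 -0.04985745]
```

View pics/all0.png

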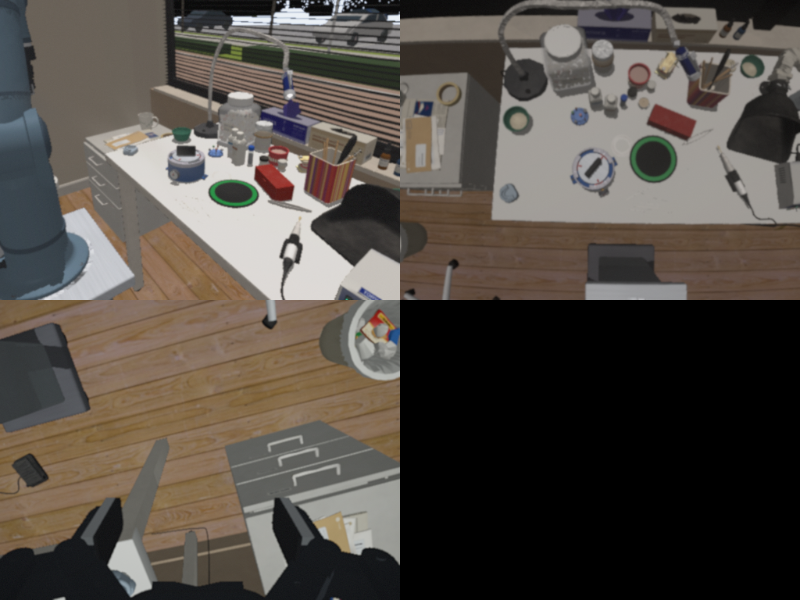

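The montage shows the pot with its lid in the top view near (247,213), in camera pixels. The mat, with its green ring, is to its right at (324,204). I'll triangulate these and then look closer with the wrist camera.

```bash
cat > h.py <<'E'
import numpy as np, cv2
from bench import *
from scipy.spatial.transform import Rotation as R
def ray(p,uv):
    K=np.array(p["K"]);T=np.array(p["camera_from_world"])
    n=cv2.undistortPoints(np.array([[uv]],float),K,np.array(p["dist_coeffs"],float))[0,0]
    d=T[:3,:3].T@np.array([*n,1.]); return -T[:3,:3].T@T[:3,3], d/np.linalg.norm(d)
def tri(obs):
    A=np.zeros((3,3));b=np.zeros(3);rs=[ray(p,uv) for p,uv in obs]
    for c,d in rs:
        M=np.eye(3)-np.outer(d,d);A+=M;b+=M@c
    x=np.linalg.solve(A,b); return x,[np.linalg.norm(np.cross(d,x-c)) for c,d in rs]
def onz(p,uv,z):
    c,d=ray(p,uv); return c+d*(z-c[2])/d[2]
def proj(p,X):
    T=np.array(p["camera_from_world"])
    return cv2.projectPoints(np.array(X,float).reshape(-1,3),cv2.Rodrigues(T[:3,:3])[0],T[:3,3],np.array(p["K"]),np.array(p["dist_coeffs"],float))[0][:,0]
def down(yaw):  # tool z down; tool y axis at world angle yaw
    y=np.array([np.cos(yaw),np.sin(yaw),0]);z=np.array([0,0,-1.])
    return R.from_matrix(np.c_[np.cross(y,z),y,z]).as_quat()
E
python3 - <<'E'
from h import *
s,t,w=[camera_params(c) for c in("scene","top","wrist")]
for n,a,b in[("lid",(237.2,198.5),(248.1,217.2)),("grip",(236.9,192.1),(247.9,211.7)),("lug",(258.6,201.9),(260.5,200.)),("slot",(247.2,192.1),(236.8,194.9)),("mat",(298.4,246.9),(323.9,203.7))]:
    x,r=tri([(s,a),(t,b)]);print(n,x.round(4),np.round(r,4))
# camera pose in tool frame
Rt=R.from_quat(read_tcp_rot()).as_matrix();T=np.array(w["camera_from_world"])
print("cam in tool",(Rt.T@(-T[:3,:3].T@T[:3,3]-read_eef_pos())).round(3),(T[:3,:3]@Rt).round(2))
g=onz(t,(247.9,211.7),.09); print(g)
for yaw in np.arange(-180,180,30):
    print(yaw,[None if (q:=inverse_kinematics([g[0],g[1],z],down(np.radians(yaw)))) is None else np.round(q,2).tolist() for z in(.09,)])
im=cv2.imread("pics/top0.png")[150:280,190:380];cv2.imwrite("pics/topc.png",cv2.resize(im,None,fx=4.2,fy=4.2,interpolation=cv2.INTER_CUBIC))
E
```

```text
lid [0.4999 0.1391 0.0732] [0.0017 0.0017]
grip [0.507  0.142  0.0896] [0.003 0.003]
lug [0.5457 0.1088 0.0607] [0.0046 0.0046]
slot [0.5541 0.1674 0.0661] [0.0022 0.0022]
mat [ 0.546  -0.0543  0.0015] [0.0021 0.0021]
cam in tool [ 0.083 -0.001 -0.124] [[ 0.    1.   -0.  ]
 [-0.95 -0.   -0.32]
 [-0.32  0.    0.95]]
[0.50948296 0.14038861 0.09      ]
-180 [[0.64, 0.77, -1.25, 1.97, 0.86, 1.07, 2.14]]
-150 [[-1.35, 0.94, 1.37, 2.05, -1.06, 1.14, -2.09]]
-120 [[-1.35, 0.94, 1.37, 2.05, -1.06, 1.14, -1.57]]
-90 [[-0.98, 0.46, 0.75, 2.04, -0.44, 0.8, -1.54]]
-60 [[-0.9, 0.43, 0.65, 2.04, -0.36, 0.79, -1.08]]
-30 [[-0.87, 0.42, 0.61, 2.03, -0.34, 0.78, -0.58]]
0 [[-0.83, 0.41, 0.57, 2.03, -0.31, 0.78, -0.08]]
30 [[-0.79, 0.4, 0.52, 2.03, -0.28, 0.78, 0.42]]
60 [[-0.75, 0.4, 0.47, 2.03, -0.25, 0.77, 0.92]]
90 [[-0.7, 0.39, 0.41, 2.03, -0.22, 0.77, 1.41]]
120 [[-0.64, 0.38, 0.33, 2.02, -0.18, 0.77, 1.9]]
150 [[-0.57, 0.37, 0.25, 2.02, -0.13, 0.76, 2.38]]
```

View pics/topc.png

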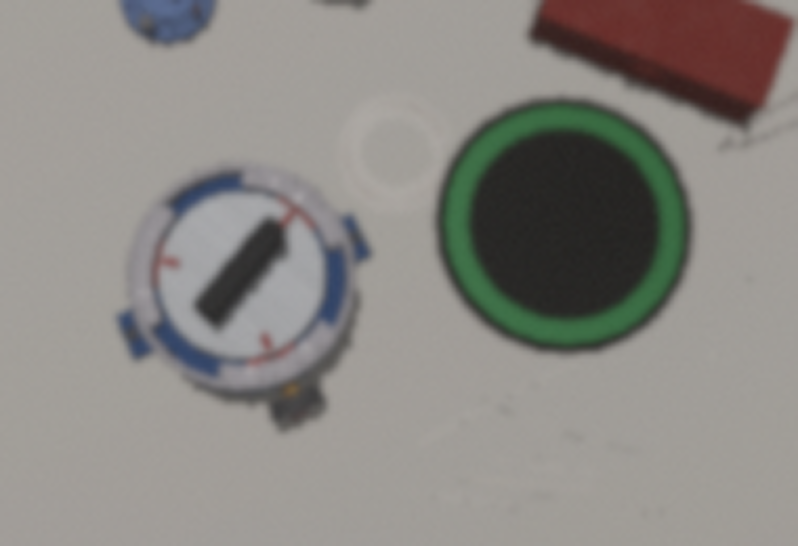

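The close-up of the top view is clear:
- **Pot:** centre at crop (240,275), with the gauge at the lower right (295,400).
- **Handle:** it runs from (205,310) to (280,230), with its pointed end at the red lug mark at (292,215).
- **Slots:** the gaps in the collar are at about (205,190), (340,285) and (190,350).
- **Angles:** pot x points at about 23° in world and lid x at about −41°, so roughly 64° of anticlockwise turn is needed.

Next are the wrist views.

```bash
python3 - <<'E'
from h import *
import json
D=[]
names=["lid","lid_grip","lid_lug","pot_slot","pot_ledge","pot","mat"]
for i,(x,y,yaw) in enumerate([(.505,.141,49),(.51,.10,80)]):
    move_ptp([x,y,.27],down(np.radians(yaw)))
    p=camera_params("wrist");im=read_camera("wrist");cv2.imwrite(f"pics/w{i+1}.png",im[...,::-1])
    o={n:[(d["at"],d["confidence"]) for d in tip_of("wrist",n)][:3] for n in names}
    D.append((p,o)); print(i,read_time_s(),{n:[(np.round(a).tolist(),round(c,2)) for a,c in v] for n,v in o.items()})
import pickle;pickle.dump(D,open("D.pkl","wb"))
for n in names:
    if D[0][1][n] and D[1][1][n]:
        x,r=tri([(D[k][0],D[k][1][n][0][0]) for k in(0,1)]);print(n,x.round(4),np.round(r,4))
# mat by green ring
for c,f in(("top","top0"),("scene","scene0")):
    im=cv2.imread(f"pics/{f}.png");h=cv2.cvtColor(im,cv2.COLOR_BGR2HSV)
    m=cv2.inRange(h,(45,100,40),(80,255,255));cs=cv2.findContours(m,cv2.RETR_EXTERNAL,cv2.CHAIN_APPROX_NONE)[0]
    k=max(cs,key=cv2.contourArea);P=np.array([onz(camera_params(c),q[0],.004)[:2] for q in k])
    (cc,rr)=cv2.minEnclosingCircle(P.astype(np.float32));A=np.c_[2*P,np.ones(len(P))];sol=np.linalg.lstsq(A,(P**2).sum(1),rcond=None)[0]
    print(c,"mat",sol[:2].round(4),"r",np.sqrt(sol[2]+sol[:2]@sol[:2]).round(4),cc)
print(read_time_s())
a=np.hstack([cv2.imread("pics/w1.png"),cv2.imread("pics/w2.png")]);cv2.imwrite("pics/w12.png",cv2.resize(a,(800,300)))
E
```

```text
0 3.75 {'lid': [([252.0, 159.0], 0.95), ([160.0, 266.0], 0.52), ([303.0, 183.0], 0.49)], 'lid_grip': [([250.0, 170.0], 0.65)], 'lid_lug': [([254.0, 204.0], 0.79)], 'pot_slot': [([159.0, 260.0], 0.72), ([304.0, 184.0], 0.64)], 'pot_ledge': [([374.0, 224.0], 0.18)], 'pot': [([248.0, 168.0], 0.21)], 'mat': [([159.0, 266.0], 0.95), ([303.0, 181.0], 0.29)]}
1 4.7833 {'lid': [([290.0, 147.0], 0.67)], 'lid_grip': [([297.0, 154.0], 0.71)], 'lid_lug': [([269.0, 183.0], 0.57)], 'pot_slot': [([323.0, 193.0], 0.66), ([270.0, 184.0], 0.61)], 'pot_ledge': [([325.0, 194.0], 0.64)], 'pot': [], 'mat': [([134.0, 199.0], 0.92)]}
lid [0.5057 0.1396 0.0517] [0.0001 0.0001]
lid_grip [0.502  0.1409 0.1031] [0.0002 0.0002]
lid_lug [0.5406 0.1117 0.0598] [0.0022 0.0022]
pot_slot [0.4678 0.1301 0.2898] [0.0008 0.0008]
pot_ledge [0.5221 0.17   0.2173] [0.0344 0.0344]
mat [ 0.5422 -0.0496  0.0161] [0.0015 0.0015]
top mat [ 0.5463 -0.0528] r 0.0715 (0.5465543270111084, -0.05271420255303383)
scene mat [ 0.5483 -0.0545] r 0.073 (0.5486099123954773, -0.05468820407986641)
4.7833
```

View pics/w12.png

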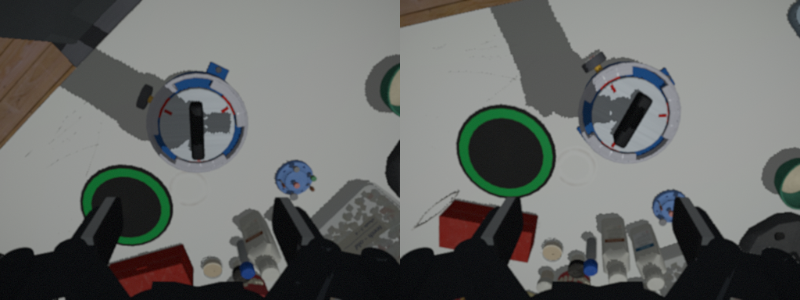

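The wrist views show the handle nearly along the image vertical in view 1 (lid at about (250,160), handle clear) and the mat at the lower left. Now I'll combine all four views for the grip, slot and lug, and take the handle's angle from its dark blob.

```bash
python3 - <<'E'
from h import *
import pickle
(p1,o1),(p2,o2)=pickle.load(open("D.pkl","rb"));s,t=camera_params("scene"),camera_params("top")
def show(n,obs):
    x,r=tri(obs);print(n,x.round(4),np.round(r,4));return x
O={"lid":[(s,(237.2,198.5)),(t,(248.1,217.2)),(p1,o1["lid"][0][0]),(p2,o2["lid"][0][0])],
"grip":[(s,(236.9,192.1)),(t,(247.9,211.7)),(p1,o1["lid_grip"][0][0]),(p2,o2["lid_grip"][0][0])],
"lug":[(s,(258.6,201.9)),(t,(260.5,200.)),(p1,o1["lid_lug"][0][0]),(p2,o2["lid_lug"][0][0])],
"slot":[(s,(247.2,192.1)),(t,(236.8,194.9)),(p1,o1["pot_slot"][1][0]),(p2,o2["pot_slot"][0][0])]}
X={n:show(n,v) for n,v in O.items()}
c=(X["lid"]+X["grip"])[:2]/2
for n in("lug","slot"):
    d=X[n][:2]-c;print(n,np.degrees(np.arctan2(d[1],d[0])).round(1),np.linalg.norm(d).round(4))
# dark handle blob
for f,p in(("w1",p1),("w2",p2),("top0",t)):
    im=cv2.imread(f"pics/{f}.png");g=im.max(2);m=(g<60).astype(np.uint8)
    u=proj(p,[c[0],c[1],.1])[0];k,L,st,ce=cv2.connectedComponentsWithStats(m)
    l=L[int(u[1]),int(u[0])];ys,xs=np.where(L==l)
    P=np.array([onz(p,(a,b),.105)[:2] for a,b in zip(xs,ys)],np.float32);r=cv2.minAreaRect(P*1000)
    bx=cv2.boxPoints(r);e=max([bx[1]-bx[0],bx[2]-bx[1]],key=np.linalg.norm)
    print(f,l,len(P),np.round(r[0],1),np.round(r[1],1),"ang",np.degrees(np.arctan2(e[1],e[0])).round(1))
# gauge+collar check: overlay on w2 & top with pot yaw/centre hypotheses
d=X["slot"][:2]-c;py=np.arctan2(d[1],d[0])
outs=[]
for f,p in(("w1",p1),("w2",p2),("top0",t)):
    im=cv2.imread(f"pics/{f}.png")
    A=np.linspace(0,2*np.pi,90)
    for rr in(.05,.065):
        q=proj(p,np.c_[c[0]+rr*np.cos(A),c[1]+rr*np.sin(A),A*0+.069])
        for a,b in q: im[int(round(b)),int(round(a))]=(0,255,255)
    for k in range(3):
        for sg in(-25,25):
            an=py+np.radians(120*k+sg);q=proj(p,[[c[0]+rr*np.cos(an),c[1]+rr*np.sin(an),.069] for rr in np.linspace(.05,.065,12)])
            for a,b in q: im[int(round(b)),int(round(a))]=(0,0,255)
    u=proj(p,[c[0],c[1],.07])[0].astype(int);h=75 if f!="top0" else 42
    outs.append(cv2.resize(im[u[1]-h:u[1]+h,u[0]-h:u[0]+h],(400,400),interpolation=cv2.INTER_NEAREST) if f!="w2" else cv2.resize(im[u[1]-h:u[1]+h,u[0]-h:u[0]+h],(400,400)))
cv2.imwrite("pics/ov.png",np.hstack([outs[0],outs[2]]))
E
```

```text
lid [0.501  0.1402 0.0718] [0.0015 0.0024 0.0029 0.0021]
grip [0.5055 0.1407 0.0909] [0.0027 0.0038 0.0023 0.0015]
lug [0.5435 0.1102 0.059 ] [0.0075 0.0018 0.0009 0.005 ]
slot [0.5552 0.166  0.0673] [0.0008 0.004  0.002  0.0017]
lug -36.9 0.0503
slot 26.2 0.0578
w1 25 1251 [501. 143.] [15.7 66.9] ang -40.4
w2 17 1546 [500.7 138.8] [19.5 63.9] ang -38.3
top0 35 149 [501.7 141.2] [13.1 58.8] ang -38.3
```

View pics/ov.png

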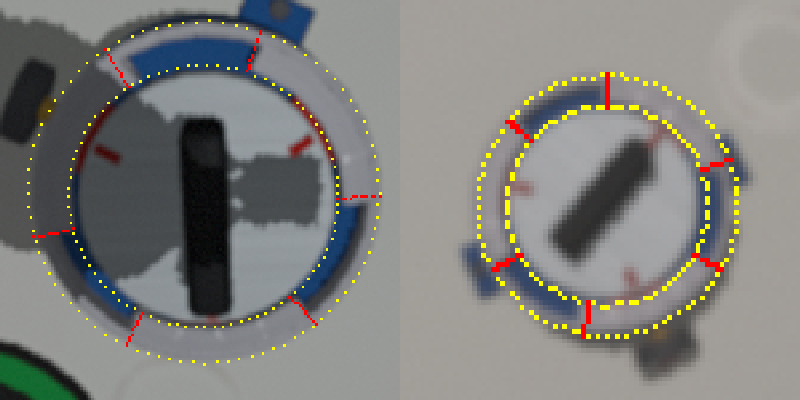

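The overlay of my pot model (centre (0.502, 0.141), yaw about 25.5°) matches the collar and blue slots in both views. The handle is at about −39.5°, so the turn is about 65°. The grip height of 0.091 agrees with the nominal 0.093. I'll grasp now.

```bash
python3 - <<'E'
from h import *
c=[.5015,.141]; o=down(np.radians(50.5))
move_gripper(.05,40)
move_ptp([*c,.15],o)
f0=np.array(read_ft_force());t0=np.array(read_ft_torque());np.save("f0.npy",np.r_[f0,t0]);print(f0.round(2),t0.round(3),read_time_s())
movel([*c,.097],o,.08); print((read_ft_force()-f0).round(2))
move_gripper(.0,40); print("gap",read_finger_gap(),read_grasp_force(),(read_ft_force()-f0).round(2),(read_ft_torque()-t0).round(3),read_eef_pos(),read_time_s())
for d in(4,8):
    move_ptp([*c,.097],down(np.radians(50.5+d)));print(d,(read_ft_force()-f0).round(2),(read_ft_torque()-t0).round(3),read_time_s())
print("gap",read_finger_gap(),read_eef_pos())
im=read_camera("wrist");cv2.imwrite("pics/g1.png",im[...,::-1])
E
```

```text
[ 0.35 -0.27 -0.53] [ 0.02  -0.046 -0.012] 5.8
[-0.2  -0.12  1.4 ]
gap 0.01534768230643533 40.23175120353699 [0.43 0.18 3.3 ] [ 0.115 -0.002  0.019] [0.50254315 0.14163093 0.09787917] 7.0083
4 [-0.69  0.2   5.98] [0.06  0.148 0.295] 7.2583
8 [-0.49  1.13  6.31] [0.023 0.109 0.196] 7.5083
gap 0.015481272340574224 [0.5022024  0.14133591 0.09786623]
```

```bash
python3 - <<'E'
from h import *
c=[.5018,.1412]; z=read_eef_pos()[2]; b=np.load("f0.npy")
for d in(14,20,26,32,38,44,50,56,60,63,65):
    move_ptp([*c,z],down(np.radians(50.5+d)))
    f=read_ft_force()-b[:3];q=read_ft_torque()-b[3:]
    y=R.from_quat(read_tcp_rot()).as_matrix()[:,1]
    print(d,np.degrees(np.arctan2(y[1],y[0])).round(2)-50.5,f.round(1),q.round(2),read_time_s())
    if abs(q[2])>1.2: break
print("gap",read_finger_gap(),read_eef_pos())
im=read_camera("top");cv2.imwrite("pics/t2.png",im[...,::-1])
a=cv2.resize(im[150:280,190:300,::-1],None,fx=4,fy=4,interpolation=cv2.INTER_CUBIC)
w=read_camera("wrist")[...,::-1];w=cv2.resize(w,(360,270));a[:0]
pad=np.zeros((520,360,3),np.uint8);pad[:270]=w;cv2.imwrite("pics/turn.png",np.hstack([a,pad]))
E
```

```text
14 13.829999999999998 [-1.5  0.8  3.9] [-0.05  0.06  0.15] 7.8083
20 19.760000000000005 [-0.1 -0.1  3.3] [-0.07 -0.1   0.13] 8.0583
26 25.75 [-0.5  0.1  3.1] [-0.03 -0.05  0.2 ] 8.3083
32 31.739999999999995 [0.  0.2 3.5] [-0.04 -0.09  0.15] 8.5583
38 37.75 [-0.5 -0.7  2.9] [-0.01 -0.06  0.16] 8.8083
44 43.75 [-1.   0.2  3.6] [ 0.04 -0.01  0.12] 9.0583
50 49.75 [-0.8  0.5  3.1] [0.1  0.03 0.15] 9.3083
56 55.75 [-0.6  1.3  3.3] [ 0.1  -0.01  0.1 ] 9.5583
60 59.81 [-1.   1.4  3.6] [0.11 0.01 0.13] 9.8083
63 62.870000000000005 [-0.4  1.3  3.3] [0.07 0.03 0.13] 10.0583
65 64.9 [-0.7  0.4  3.7] [0.12 0.02 0.03] 10.3083
gap 0.015268989990508417 [0.5018236  0.14124872 0.09786248]
```

View pics/turn.png

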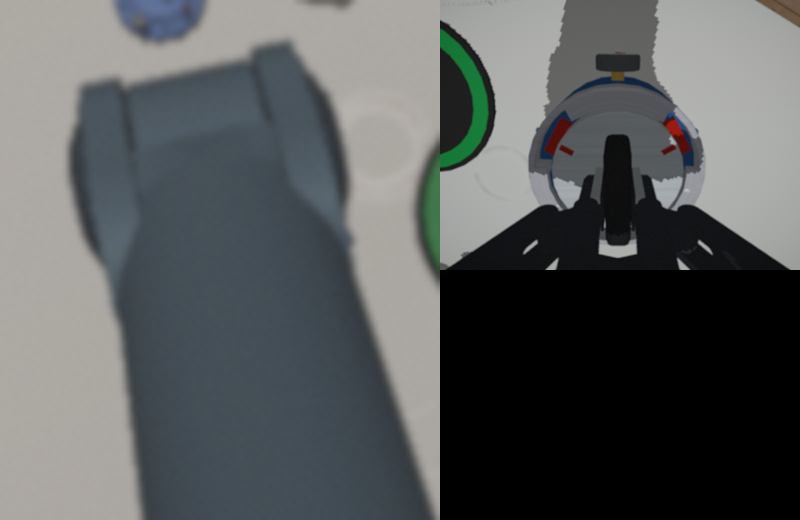

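In the wrist view the handle stands vertical at column 617 and the gauge is in the same column. The red lugs sit in the blue slots on both sides, at (556,137) and (677,133). I'll lift slowly and watch the force.

```bash
python3 - <<'E'
from h import *
p=np.array(read_eef_pos()); b=np.load("f0.npy"); o=down(np.radians(115.5)); ok=True
for d in(1.5,3,4.5,6,8,10,13,16,20,25):
    movel([p[0],p[1],p[2]+d/1000],o,.03)
    f=read_ft_force()-b[:3];q=read_ft_torque()-b[3:];print(d,f.round(1),q.round(2),read_eef_pos()[2].round(4))
    if f[2]<-9 or np.hypot(*f[:2])>8: ok=False;break
print(ok,read_time_s(),read_finger_gap())
if ok:
    movel([p[0],p[1],.19],o,.12);print(read_time_s(),(read_ft_force()-b[:3]).round(1),(read_ft_torque()-b[3:]).round(2))
    read_camera("scene");cv2.imwrite("pics/lift.png",cv2.resize(read_camera("scene")[100:300,130:400,::-1],None,fx=2.9,fy=2.9))
    for y in(115.5,95,75):print(y,inverse_kinematics([.547,-.0535,.06],down(np.radians(y))))
E
```

```text
1.5 [-0.3  0.4 -3.5] [ 0.03  0.01 -0.02] 0.0983
3 [-0.5 -0.5 -2. ] [0.01 0.08 0.05] 0.1005
4.5 [-0.2  0.7 -2.7] [-0.03  0.07  0.01] 0.1024
6 [-0.1 -0.4 -2.3] [-0.05  0.07  0.05] 0.104
8 [-0.3  0.3 -2.7] [ 0.01  0.08 -0.03] 0.106
10 [-0.7  0.7 -2.6] [-0.01  0.05  0.  ] 0.108
13 [-1.5 -0.6 -2.4] [ 0.02  0.09 -0.01] 0.1111
16 [ 0.8  0.7 -2.6] [-0.06  0.01 -0.02] 0.1141
20 [-0.   0.1 -3.5] [-0.07  0.07  0.03] 0.1182
25 [-0.1  0.2 -2.8] [-0.02  0.06 -0.01] 0.1232
True 13.0083 0.015347014306830902
13.7167 [-0.4  0.2 -3.2] [-0.04  0.09  0.04]
115.5 [-0.28410485  0.46807458  0.36324373  1.98517818 -0.24283478  0.72973046
  2.24137972]
95 [-0.31276706  0.47310599  0.39785764  1.98651444 -0.26728182  0.7320994
  1.90420502]
75 [-0.34011611  0.47849435  0.43105267  1.98777438 -0.29106152  0.73475513
  1.57519713]
```

View pics/lift.png

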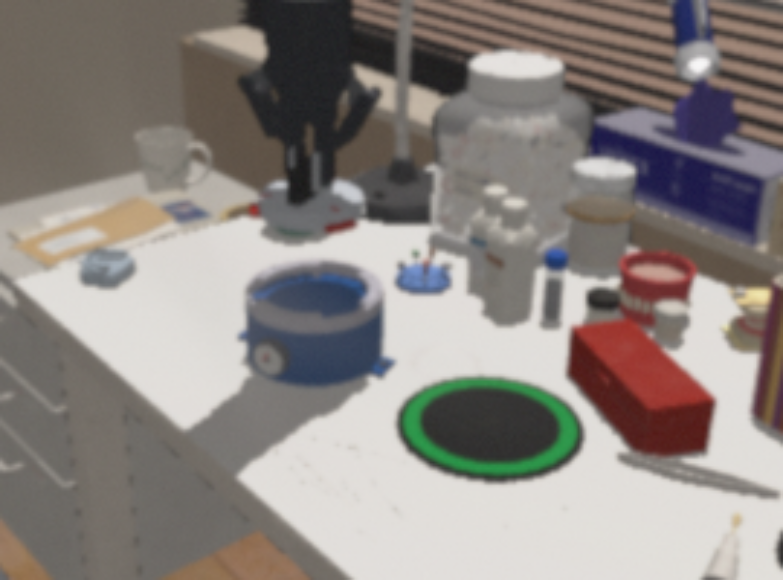

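The lid is off and clear of the pot, with a vertical force of about −3 N, just its weight. The pot is open and the mat is free at (490,425) in the crop. I'll carry the lid over and lower it gently.

```bash
python3 - <<'E'
from h import *
b=np.load("f0.npy"); o=down(np.radians(115.5)); m=[.5465,-.0532]
movel([*m,.17],o,.15); movel([*m,.06],o,.10)
print(read_time_s(),(read_ft_force()-b[:3]).round(1),read_eef_pos())
z=.06
while z>.043:
    z-=.001; movel([*m,z],o,.02); fz=(read_ft_force()-b[:3])[2]
    if fz>-0.3 : 
        pause(.1); fz=(read_ft_force()-b[:3])[2]
        if fz>-0.3: break
print("z",z,fz,read_eef_pos(),(read_ft_torque()-b[3:]).round(2),read_time_s())
cv2.imwrite("pics/place.png",cv2.resize(read_camera("scene")[150:310,200:400,::-1],None,fx=3.5,fy=3.5))
E
```

```text
16.55 [ 0.2  0.1 -2.3] [ 0.5473237  -0.05330187  0.06074614]
z 0.045999999999999985 7.434882889247353 [ 0.54650368 -0.05325449  0.0468725 ] [0.06 0.64 0.01] 20.15
```

View pics/place.png

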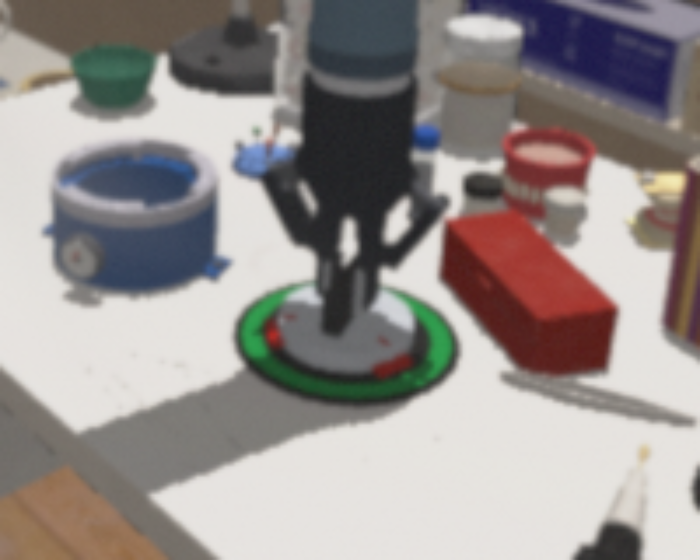

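The lid rests on the mat, inside the green ring, at exactly the predicted height of 0.0469. Now I'll release, retreat and check.

```bash
python3 - <<'E'
from h import *
move_gripper(.05); p=np.array(read_eef_pos()); movel([p[0],p[1],.13],None,.08); movel([p[0],p[1],.25],None,.2)
move_ptp([.45,-.25,.28],down(np.radians(90)))
pause(.3);im=read_camera("top");t=camera_params("top")
g=[d for d in tip_of("top","lid")][:2];print(g,[onz(t,d["at"],.004)[:2].round(4) for d in g],read_time_s())
A=cv2.resize(im[120:290,140:400,::-1],(800,523),interpolation=cv2.INTER_CUBIC)
cv2.imwrite("pics/end.png",A)
h=cv2.cvtColor(im[...,::-1].copy(),cv2.COLOR_BGR2HSV);mk=cv2.inRange(h,(45,100,40),(80,255,255))
k=max(cv2.findContours(mk,cv2.RETR_EXTERNAL,cv2.CHAIN_APPROX_NONE)[0],key=cv2.contourArea);print("ring px",cv2.minEnclosingCircle(k),"lid centre px",proj(t,[[.5465,-.0532,.02]]))
E
```

```text
[{'at': [322.7, 200.0], 'confidence': 0.72}] [array([ 0.5535, -0.0495])] 23.8667
ring px ((324.03424072265625, 202.94520568847656), 28.302122116088867) lid centre px [[325.31251507 201.82117795]]
```

View pics/end.png

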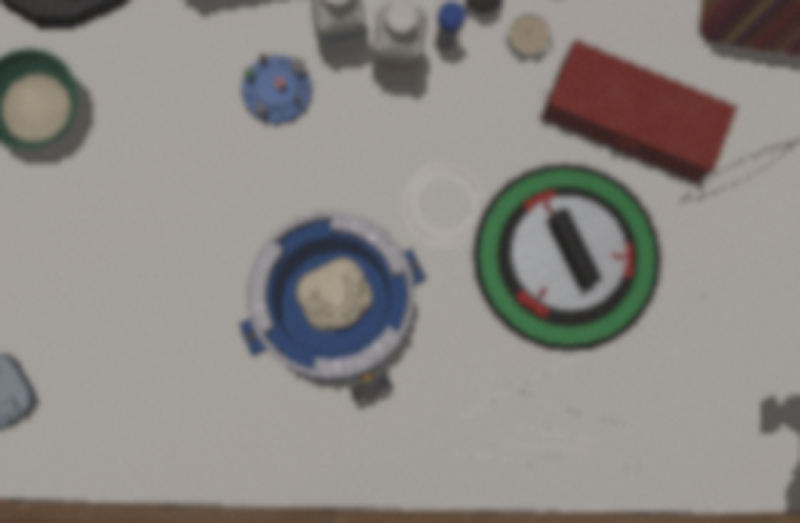

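The lid lies handle up at (570,252) in the middle of the mat, whose centre is at (566,257). The cast is still in the open pot at (335,293), the bystanders are where they were, and the robot is clear.

```bash
python3 -c "
from bench import *
print(sign_off())"
```

```text
the job is handed in; nothing more can be done
None
```

The lid was turned to release, lifted off without forcing and set handle up in the middle of the mat; the cast is still in the pot, the bystanders are in place, and the job was handed in at about 24 s.

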